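# Press a circuit board onto the test probes by hand and hold it at the first stage

### The job

Pick up the pressure plate by its handle, lower it gently and level over the two guide posts of the test fixture (wide hole over the thick post) until its four rods stand on the circuit board, and push it straight down so that the sprung nest with the board sinks 6 mm, half of its stroke: only the long probes may touch, so never let it sink as far as 9 mm, where the short ones begin. The measurement runs only while you press, so finish while still holding the plate down at that depth; leave everything else on the bench where it lies.

Things in the scene. Friction and masses are not known exactly. Their poses are not given: they have to be found in the camera images.
- plate_grip (a point): Middle of the grip bar on the loose pressure plate's handle (0.35 to 0.55 kg in all); axes are the plate's, z up. The aluminium bridge handle runs along the plate's y: bar 14 mm wide (x), 110 long (y), 18 high, on two legs at y +-48 mm, free underneath. This point is over the slab's centre, 45 mm above the slab's top, 67 mm above the ends of the rods below.
- hole_wide (a point): Centre of the plate's wide guide hole (13.6 mm), in the slab's top face, at (-50, -85) mm from the slab's centre; belongs over the thick post. The slab is grey, 130 mm (x) by 200 mm (y) by 10 mm; four black rods, 10 mm thick, at x +-45, y +-55 mm stand 12 mm out below it, and on these it stands on the bench. The plate fits one way round only.
- hole_narrow (a point): Centre of the plate's narrow guide hole (11.6 mm), in the slab's top face, at (50, 85) mm from the slab's centre; belongs over the thin post.
- post_thick_tip (a point): Top of the thick guide post (12 mm diameter, steel, last 12 mm tapered), 146 mm above the bench, at (-50, -85) mm from the fixture's centre; axes are the fixture's, z up. The fixture is a grey box 190 mm (x) by 250 (y) by 70 high, fixed, with coaxial jacks on its +x face. Plate and fixture start on opposite sides (left, right) of the bench, either way.
- post_thin_tip (a point): Top of the thin guide post (10 mm diameter, otherwise the same), 146 mm above the bench, at (50, 85) mm from the fixture's centre.
- board_top (a point): Centre of the top of the green circuit board (120 by 140 mm) in the pale sprung nest (164 by 214 mm), midway between the posts, 102 mm above the bench with the springs out; axes are the fixture's. With the plate seated the handle point is 67 mm above it (163 mm above the bench at 6 mm travel), and the posts stand 22 mm proud of the slab (28 mm at 6 mm travel).
- nest (a joint): How far nest and board are pushed down, m: 0 = up, 0.012 = hard stop. The springs carry the plate's weight without moving; pushing on the plate it takes about 3 N to start and 1.2 N more for each mm (about 10 N at 6 mm, 14 N at 9 mm). It springs back when let go. At 6 mm only the long probes touch; the short ones begin at 9 mm.
- screwdriver: Bystander: screwdriver with black handle, 150 mm, lying just beyond the plate. Origin under its middle.
- tape: Bystander: roll of orange tape, 60 mm across, 15 mm high, lying just before the plate. Origin under its centre.
- brush: Bystander: small flat brush with wooden handle, 130 mm, lying behind the fixture. Origin under its middle.
- multimeter: Bystander: yellow and black hand multimeter, 150 by 75 by 30 mm, lying at the far side. Origin under its centre.
- bottle: Bystander: white plastic bottle with blue cap, 56 mm across, 130 mm high, at the far side of the bench. Origin under its centre.
- partsbox: Bystander: blue divided parts tray, 100 by 170 by 35 mm, at the far side. Origin under its centre.
Not all that is in view belongs to the job. Of the things shaped like the part that bears plate_grip, the grey one is meant.

How it is judged:
On the way:
1. the plate is down over both posts, its four rods standing on the board (horizontal distance between hole_wide and post_thick_tip below 0.003 m and horizontal distance between hole_narrow and post_thin_tip below 0.003 m and z of plate_grip in the frame of board_top below 0.069 m and angle between plate_grip's own z axis and vertical below 0.035 rad), for 0.1 s.
At the end, for the whole second after the job is handed in: The plate is over both posts (each hole within 3 mm of its post's axis), level within 2 degrees, its rods on the board (within 2 mm), and the robot, pressing on the plate with more than 4 N, keeps the nest 4.5 to 7.5 mm down through the last second (all of step 1 and value of joint nest between 0.0045 and 0.0075 m and contact force between any of the fingers, the arm and plate above 4 N); the arm keeps its last pose, push and grip.
It fails at once if the nest is pushed 9 mm down or more (short probes touched) (value of joint nest above 0.009 m).
It fails at once if the plate is dropped or slammed onto the board (nest moves faster than 0.15 m/s) (velocity of joint nest above 0.15 m/s).
It fails at once if something else on the bench is moved more than 30 mm (distance of any of screwdriver, tape, brush, multimeter, bottle, partsbox from where it was at the start of the episode above 0.03 m).
It also fails if it takes over 51 s, if anything falls off the work surface, if the arm or the gripper's body presses on something with over 40 N, if the wrist force passes 120 N, or if a joint passes its speed limit or range.

### The arm

A 6-joint arm with a two-finger parallel gripper is mounted at the origin on the work surface. World frame = base frame: x ahead of the robot, y to its left, z up, the work surface at z = 0. Lengths are in m, angles in rad, forces in N, time in s.
With the tool pointing down it reaches from about 0.35 to 0.875 m from the base axis. Payload 4.2 kg.
Tool frame: the origin (TCP) lies at the very end of the fingers, on their centre line; the grasp point (between the pads) lies 19 mm behind it; x points along the fingers, y is the direction in which the jaws open and shut, and the axes are right-handed (so a half turn about x gives the same grasp; the last joint's range is limited). The gripper opens to 87 mm and grips with 3 to 60 N. Pads are 19 mm wide; open, the fingers measure 117 mm over their backs; the gripper's body (75 mm by 190 mm) begins 51 mm behind the grasp point.
Start: joints at [-0.864, 0.385, 0.008, 0, -1.194, -0.259], TCP at [0.271, -0.563, 0.223] pointing down, gripper open.
Joint ranges: [-3.14, 3.14], [-1.21, 2.06], [-1.07, 1.41], [-3.16, 2.05], [-2.99, -0.16], [-3.1, 3.1]. Speed limits (rad/s): [2.79, 2.79, 3.14, 3.14, 3.14, 3.14].

### API

Orientations are given as a 3x3 rotation matrix whose columns are the frame's x, y, z axes.
In Python, from bench import get_state, get_image, get_calibration, sign_off, search_frame, silhouettes, place_of gives the robot as it stands. The module is installed in compiled form; this text tells all that it offers.
- The arm moves only by the tool move_arm, never from a script. Its argument "targets" is a list of rows, each a list of 7 numbers: the finger opening in cm, from 0 to 8.7, then the shift along the tool's x, y, z in cm, then the turn, a rotation vector about the tool's x, y, z in rad. A call has 1 to 20 rows; each row shifts and turns the commanded pose from where the row before left it, along the tool's axes as they then stand; what a row does not reach is not made up. A row lasts 1/10 s, in which the tool goes at most 50 mm and 8.59 degrees, less where a joint would pass 70% of its speed; a pose out of reach is approached as far as the arm can. A call is refused whole if a number of a shift passes 5 or a number of a turn 0.15, either way. A call with a gripper value outside its range is refused whole. The fingers move at their own pace and stop on an object; the grip force is fixed at half the most. Time passes only in rows, so rows that do not move let the fingers close. It gives the time, the measured TCP pose, the force and the opening at its end, in the units of the state.
- get_state(): the state, without advancing time (a new reading comes with each control period).
- get_image(name): name is "scene" or "top"; returns the picture (420x560x3 uint8, blue, green, red); there is no depth.
- get_calibration(name): a dict with "vfov" (degrees; the focal length in pixels is half the picture's height over the tangent of half this angle, whatever the lens; pixels are square), "cx", "cy" (the principal point, pixels), "R" (3x3) and "t" (3): a world point X has camera coordinates R X + t. Camera axes: x right, y down, z forward; pixel columns grow to the right and rows downward; lengths in m; the calibration is good to about 2 mm. A picture is of the moment at which its call begins. get_calibration takes no time and is no camera call.
- sign_off(): hands the job in, once; it reports no verdict.
Trained networks look in the newest picture that a camera, given by its name, has taken for a name from the list of things; names that differ only in an ending like _2 or _b are one class to them, and where a whole thing is asked for, a point or a joint stands for the part that bears it (a point fixed in the world has none). Each returns a list of dicts, best first, with "conf" (0 to 1); they miss things now and then, are a little off and sometimes report something else, mostly with a low value. They report only what shows in the picture. A call takes as long as a camera call. They do not tell look-alikes from the thing itself.
- search_frame(label, camera): "location" ([row, column] in pixels, amid what is visible of it).
- silhouettes(label, camera): "region" (420x560 bool, what is visible of it) and "location" ([row, column] in pixels, amid what is visible of it).
- place_of(label, camera): "location" ([row, column] in pixels: a listed point, or the origin of a listed thing).
The state is a dict: "time": time; "joint_pos": joint angles; "qvel": joint speeds; "tau": joint torques, N m; "eef_pos": TCP position; "tool_rot": TCP orientation; "force": force on the tool from outside, world axes, zero at the start; "torque": the same for the moment, N m; "gripper_width": finger opening in m.
Only numpy, scipy, OpenCV 4.12 (cv2) and the standard library are available. Lean on these libraries where they do the work, as an engineer would, in place of code of your own. Each camera call takes 0.05 s, during which the arm holds its last target. There are 200 camera calls.

## Working session

There is one attempt and no reset: what is moved stays moved. The work goes in short steps, Python scripts to look and compute and a tool call to move; the robot and the scene stay as the last step left them, time stands still between calls to the robot, and variables do not carry over. Pictures are saved under pics/ and viewed, about 8 in all and at most 12, crops included, and the job is handed in when it is done.

Besides the shell and the picture viewer there is one more tool, called after "Call:" as name(argument=value, ...), one argument or row to a line, values as JSON. move_arm: Moves the arm, as the interface text tells. Its arguments: {"type":"object","properties":{"targets":{"type":"array","items":{"type":"array","items":{"type":"number"}}}},"required":["targets"]}

```bash
mkdir -p pics; cat > h.py <<'E'
import numpy as np,cv2
from bench import *
def ray(cam,rc):
    c=get_calibration(cam);f=210/np.tan(np.radians(c['vfov']/2))
    R=np.array(c['R']);t=np.array(c['t'])
    d=R.T@np.array([(rc[1]-c['cx'])/f,(rc[0]-c['cy'])/f,1]);return -R.T@t,d
def at_z(cam,rc,z):
    o,d=ray(cam,rc);return o+d*(z-o[2])/d[2]
def proj(cam,X):
    c=get_calibration(cam);f=210/np.tan(np.radians(c['vfov']/2))
    p=np.array(c['R'])@np.array(X)+np.array(c['t']);return np.array([c['cy']+f*p[1]/p[2],c['cx']+f*p[0]/p[2]])
def tri(rs,rt):
    A=[];b=[]
    for cam,rc in(('scene',rs),('top',rt)):
        o,d=ray(cam,rc);d=d/np.linalg.norm(d);M=np.eye(3)-np.outer(d,d);A.append(M);b.append(M@o)
    A=np.vstack(A);b=np.hstack(b);x=np.linalg.lstsq(A,b,rcond=None)[0];return x,np.linalg.norm(A@x-b)
E
python3 - <<'E'
from h import *
np.set_printoptions(precision=4,suppress=True)
a=get_image('scene');b=get_image('top')
cv2.imwrite('pics/a.png',np.vstack([a,b])[:, :] if 0 else cv2.resize(a,(800,600)));cv2.imwrite('pics/b.png',cv2.resize(b,(800,600)))
for cam in('scene','top'):
    c=get_calibration(cam);print(cam,c['vfov'],c['cx'],c['cy'],ray(cam,(210,280)))
H=dict(plate_grip=.067,hole_wide=.022,hole_narrow=.022,post_thick_tip=.146,post_thin_tip=.146,board_top=.102)
for n,z in H.items():
    for cam in('scene','top'):
        for r in place_of(n,cam)[:3]:print(n,cam,round(r['conf'],2),np.array(r['location']),at_z(cam,r['location'],z))
s=get_state();print(s['time'],s['eef_pos'],s['tool_rot'],s['force'])
E
```

```text
scene 55.59324462615373 284.1380171087213 209.6149681517776 (array([ 1.0658, -0.6764,  0.6405]), array([-0.5221,  0.631 , -0.5738]))
top 50.91124564305654 276.07704074777513 209.25727939361127 (array([ 0.489 , -0.0797,  1.3138]), array([ 0.0836,  0.0179, -0.9964]))
plate_grip scene 0.65 [240. 239.] [ 0.5444 -0.1946  0.067 ]
plate_grip scene 0.61 [273.8 101.7] [ 0.3956 -0.4467  0.067 ]
plate_grip top 0.87 [228.2 333.5] [ 0.5454 -0.2092  0.067 ]
plate_grip top 0.61 [282.5 415.2] [ 0.3996 -0.4371  0.067 ]
plate_grip top 0.31 [265.  334.6] [ 0.4425 -0.2135  0.067 ]
hole_wide scene 0.97 [271.1 195.1] [ 0.5014 -0.2958  0.022 ]
hole_wide scene 0.86 [306.7  57.8] [ 0.359  -0.5357  0.022 ]
hole_wide top 0.93 [241.9 362.6] [ 0.5095 -0.2987  0.022 ]
hole_wide top 0.77 [295.7 444. ] [ 0.361  -0.5317  0.022 ]
hole_wide top 0.54 [151.4 195.5] [0.7678 0.1998 0.022 ]
hole_narrow scene 0.83 [242.8 274.4] [ 0.5791 -0.1123  0.022 ]
hole_narrow scene 0.67 [276.2 160.9] [ 0.4539 -0.3526  0.022 ]
hole_narrow top 0.82 [267.9 383.3] [ 0.4359 -0.3587  0.022 ]
hole_narrow top 0.67 [213.4 297.3] [ 0.5885 -0.1075  0.022 ]
hole_narrow top 0.24 [199.4 181. ] [0.6228 0.2373 0.022 ]
post_thick_tip scene 0.88 [151.1 300.5] [0.4842 0.1203 0.146 ]
post_thick_tip scene 0.62 [129.7 348.5] [0.5152 0.3222 0.146 ]
post_thick_tip top 0.58 [257.7 210.7] [0.4567 0.1215 0.146 ]
post_thin_tip scene 0.77 [131.6 350.2] [0.5265 0.3132 0.146 ]
post_thin_tip top 0.59 [230.  139.1] [0.5256 0.3159 0.146 ]
board_top scene 0.58 [151.4 319.9] [0.4797 0.2242 0.102 ]
board_top scene 0.4 [129.7 346.8] [0.4618 0.4077 0.102 ]
board_top top 0.89 [241.3 177.1] [0.4983 0.2237 0.102 ]
0.7 [ 0.2707 -0.5633  0.2226] [[ 0.0001 -0.433   0.9014]
 [-0.      0.9014  0.433 ]
 [-1.     -0.0001  0.0001]] [ 0.2071  0.0375 -0.7433]
```

View pics/a.png

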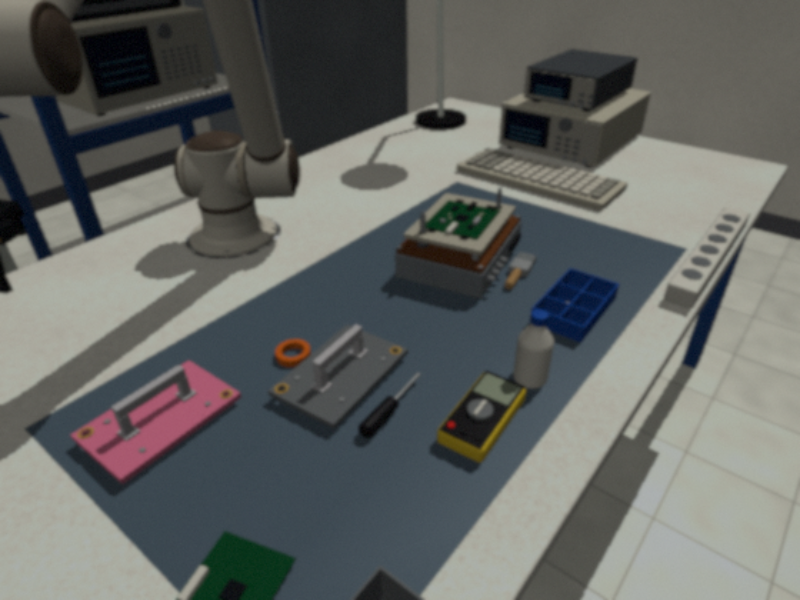

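View pics/b.png

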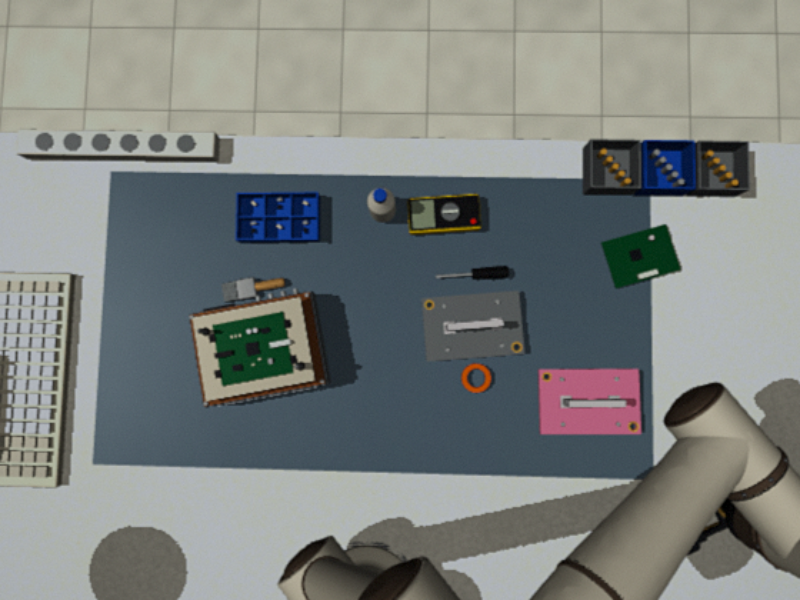

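The grey plate is in the top view at about (475,325) in the 800-wide picture, raw (228,333). The pink look-alike is at (590,402), raw (282,415). The grey one fits the description: it has tape before it and a screwdriver beyond it. The fixture is on the left at raw (242,178). Next I'll confirm this in an enlarged crop and measure more accurately.

```bash
python3 - <<'E'
from h import *
np.set_printoptions(precision=4,suppress=True)
im={}
D={}
for cam in('scene','top'):
    fr=[]
    for k in range(4):
        fr.append(get_image(cam).astype(float))
        for n in('plate_grip','hole_wide','hole_narrow','post_thick_tip','post_thin_tip','board_top') if k<2 else ():
            for r in place_of(n,cam)[:2]:D.setdefault((n,cam),[]).append(np.round(r['location'],1).tolist()+[round(r['conf'],2)])
    im[cam]=np.mean(fr,0).astype(np.uint8);cv2.imwrite(f'pics/avg_{cam}.png',im[cam])
for k,v in D.items():print(k,v)
t=[]
for cam,(r,c) in(('top',(228,333)),('top',(242,178)),('scene',(262,237)),('scene',(165,322))):
    t.append(cv2.resize(im[cam][r-50:r+50,c-66:c+67],(400,300),interpolation=cv2.INTER_CUBIC))
cv2.imwrite('pics/c.png',np.vstack([np.hstack(t[:2]),np.hstack(t[2:])]))
print(get_state()['time'])
E
```

```text
('plate_grip', 'scene') [[241.7, 236.9, 0.89], [275.8, 104.1, 0.85], [240.2, 238.4, 0.84], [275.0, 102.9, 0.74]]
('hole_wide', 'scene') [[273.9, 195.2, 0.92], [304.2, 59.0, 0.71], [304.1, 57.1, 0.92], [271.8, 197.1, 0.69]]
('hole_narrow', 'scene') [[275.1, 159.2, 0.97], [242.5, 277.8, 0.65], [277.1, 161.3, 0.85], [242.9, 276.9, 0.6]]
('post_thick_tip', 'scene') [[148.9, 299.1, 0.72], [150.8, 297.4, 0.92]]
('post_thin_tip', 'scene') [[239.7, 234.8, 0.62], [130.6, 349.4, 0.56], [131.7, 351.0, 0.7]]
('board_top', 'scene') [[150.9, 322.0, 0.95], [216.2, 403.6, 0.56], [154.1, 322.5, 0.61], [236.5, 236.0, 0.38]]
('plate_grip', 'top') [[280.8, 415.6, 0.61], [281.3, 416.5, 0.96], [225.5, 333.3, 0.94]]
('hole_wide', 'top') [[245.4, 362.5, 0.93], [296.3, 442.6, 0.92], [243.4, 360.8, 0.9], [295.7, 443.2, 0.84]]
('hole_narrow', 'top') [[213.7, 296.4, 0.75], [264.5, 381.1, 0.57], [265.4, 385.2, 0.77], [209.5, 302.3, 0.71]]
('post_thick_tip', 'top') [[256.7, 208.3, 0.69], [256.2, 206.3, 0.83], [154.8, 195.9, 0.24]]
('post_thin_tip', 'top') [[232.5, 133.6, 0.71], [232.8, 135.4, 0.67], [245.5, 360.0, 0.47]]
('board_top', 'top') [[245.7, 172.7, 0.91], [241.4, 174.0, 0.88]]
2.3
```

View pics/c.png

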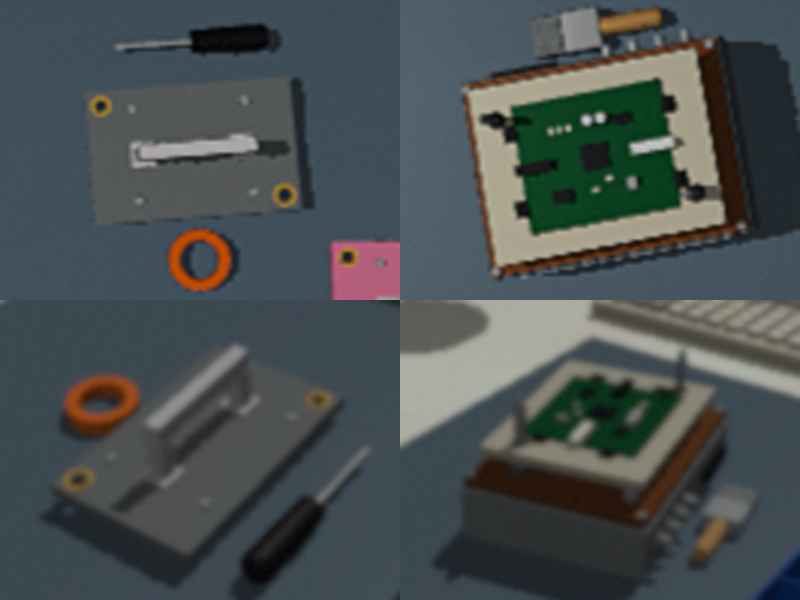

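The crop confirms it: the tape and screwdriver lie beside the grey plate. Its rings are in the top view at raw (row 243, col 361) for the wide hole and (213, 300) for the narrow one. The post tips show in the scene view at about (148.5, 296) for the thick post and (132, 350) for the thin one. I'll fit both poses now.

```bash
cat > fit.py <<'E'
from h import *
from scipy.optimize import least_squares
def rings(img,seeds,w=9):
    out=[]
    hsv=cv2.cvtColor(img,cv2.COLOR_BGR2HSV)
    m=((hsv[...,0]>12)&(hsv[...,0]<32)&(hsv[...,1]>90)).astype(np.uint8)
    for r,c in seeds:
        r,c=int(round(r)),int(round(c));s=m[r-w:r+w+1,c-w:c+w+1]
        p=cv2.findNonZero(s)
        (x,y),(a,b),ang=cv2.fitEllipse(cv2.convexHull(p));cen=p.reshape(-1,2).mean(0)
        out.append(((y+r-w),(x+c-w)));print('ring',out[-1],cen[::-1]+[r-w,c-w],a,b,len(p))
    return out
def fit(obs,x0):
    """obs: (cam,(r,c),(lx,ly),z,w)"""
    def f(p):
        c,s=np.cos(p[2]),np.sin(p[2]);o=[]
        for cam,rc,(lx,ly),z,w in obs:
            o+=list(w*(proj(cam,[p[0]+c*lx-s*ly,p[1]+s*lx+c*ly,z])-rc))
        return np.array(o)
    r=least_squares(f,x0,loss='soft_l1');return r.x,f(r.x).reshape(-1,2)
E
python3 - <<'E'
from fit import *
np.set_printoptions(precision=4,suppress=True)
t=cv2.imread('pics/avg_top.png');s=cv2.imread('pics/avg_scene.png')
rt=rings(t,[(243,361),(213,300)]);rs=rings(s,[(272,196),(245,276)])
W,N=(-.05,-.085),(.05,.085)
for obs in([('top',rt[0],W,.022,1),('top',rt[1],N,.022,1)],[('scene',rs[0],W,.022,1),('scene',rs[1],N,.022,1)],
  [('top',rt[0],W,.022,1),('top',rt[1],N,.022,1),('scene',rs[0],W,.022,1),('scene',rs[1],N,.022,1)]):
    p,e=fit(obs,[.545,-.2,0]);print('plate',p,e.tolist())
ob=[]
for cam,im in(('top',t),('scene',s)):
    hsv=cv2.cvtColor(im,cv2.COLOR_BGR2HSV)
    m=((hsv[...,0]>45)&(hsv[...,0]<85)&(hsv[...,1]>90)).astype(np.uint8)
    box=(slice(190,290),slice(110,240)) if cam=='top' else (slice(120,190),slice(280,380))
    mm=np.zeros_like(m);mm[box]=m[box]
    q=cv2.convexHull(cv2.findNonZero(mm))
    a=cv2.approxPolyN(q,4,ensure_convex=True).reshape(-1,2);mr=cv2.minAreaRect(q);print(cam,'board quad',a.tolist(),mr)
    v=[at_z(cam,(y,x),.102)[:2] for x,y in a];c=np.mean(v,0);print(np.array(v).tolist(),'centre',c,[np.linalg.norm(v[i]-v[i-1]) for i in range(4)])
ps=[('scene',(148.6,296),W,.146,1),('scene',(131.8,350),N,.146,1)];pt=[('top',(255.5,208.3),W,.146,1),('top',(231.2,140.7),N,.146,1)]
for o in(ps,pt,ps+pt):
    p,e=fit(o,[.49,.22,.1]);print('fix',p,e.tolist())
E
```

```text
ring (242.43750858306885, 361.38135719299316) [242.4419 361.4884] 7.504771709442139 8.022478103637695 43
ring (212.77892208099365, 300.14527702331543) [212.7941 300.1176] 6.6543169021606445 7.156101226806641 34
ring (271.446496963501, 196.55742359161377) [271.4423 196.5192] 6.779871940612793 9.56838321685791 52
ring (244.85165786743164, 276.5) [244.8824 276.5   ] 4.729197025299072 7.765960216522217 34
plate [ 0.5492 -0.2055  0.0997] [[-0.02168364619814156, -0.04581962852375909], [0.02255999726676805, 0.04644076121564922]]
plate [ 0.5464 -0.2049  0.0968] [[-0.03911829242588283, 0.08466798974629342], [0.06913031564448602, -0.09112067520851497]]
plate [ 0.5478 -0.2054  0.0984] [[0.4796262071325543, -0.08909418163250393], [0.43719866982647204, 0.036480600359652726], [0.40644106621715537, 0.3373899809114391], [0.37577150494047373, 0.18483175699338972]]
top board quad [[156, 269], [149, 228], [198, 218], [205, 260]] ((176.54815673828125, 243.75274658203125), (42.474449157714844, 50.66059875488281), 79.2156982421875)
[[0.42114725429988153, 0.2786929452288588], [0.5331626580650655, 0.3034402
[... 485 characters left out ...]
.14298043695799467], [0.4231031414740638, 0.28029503358226904], [0.533454194100467, 0.3013794860006982]] centre [0.4927 0.2229] [np.float64(0.1374991763885571), np.float64(0.11300616605913551), np.float64(0.14030580810240503), np.float64(0.11234726943517681)]
fix [0.4959 0.2185 0.2161] [[0.062379780945775565, -0.039906522686294466], [-0.0847206693483713, 0.04283412398456221]]
fix [0.4925 0.2198 0.2157] [[0.22467946159994767, 0.7596802205661675], [-0.23684254119555703, -0.7757716099214349]]
fix [0.4936 0.2201 0.2146] [[-0.39450601866957413, -0.39210834043660725], [-0.44049178648799625, -0.322436441477123], [-0.14762677349384035, 0.6526167944572023], [-0.6839107402823004, -0.8464334408733976]]
```

Call:
move_arm(
  targets=[
    [8.7,0,0,0,-0.1357,0,0],
    [8.7,0,0,0,-0.1357,0,0],
    [8.7,0,0,0,-0.1357,0,0],
    [8.7,0,0,0,-0.1357,0,0],
    [8.7,0,0,0,-0.1357,0,0],
    [8.7,0,0,0,-0.1357,0,0],
    [8.7,0,0,0,-0.1357,0,0],
    [8.7,0,0,0,-0.1357,0,0],
    [8.7,0,0,0,-0.1357,0,0],
  ],
)

```text
time: 3.2
eef_pos: [0.2706, -0.5633, 0.2226]
tool_rot: [[0.0, -0.995, -0.104], [-0.0, -0.104, 0.995], [-1.0, -0.0, -0.0]]
force: [0.1, -0.5, -0.9]
gripper_width: 0.087
```

Call:
move_arm(
  targets=[
    [8.7,0,-2.6,2.75,0,0,0],
    [8.7,0,-2.6,2.75,0,0,0],
    [8.7,0,-2.6,2.75,0,0,0],
    [8.7,0,-2.6,2.75,0,0,0],
    [8.7,0,-2.6,2.75,0,0,0],
    [8.7,0,-2.6,2.75,0,0,0],
    [8.7,0,-2.6,2.75,0,0,0],
    [8.7,0,-2.6,2.75,0,0,0],
    [8.7,0,-2.6,2.75,0,0,0],
    [8.7,0,-2.6,2.75,0,0,0],
    [8.7,0,-2.6,2.75,0,0,0],
    [8.7,0,-2.48,2.65,0,0,0],
    [8.7,0,0,0,0,0,0],
    [8.7,0,0,0,0,0,0],
  ],
)

```text
time: 4.6
eef_pos: [0.5478, -0.2048, 0.2223]
tool_rot: [[-0.001, -0.995, -0.1], [-0.0, -0.1, 0.995], [-1.0, 0.001, 0.0]]
force: [-0.2, -0.6, 0.3]
gripper_width: 0.087
```

Call:
move_arm(
  targets=[
    [8.7,3,0,0,0,0,0],
    [8.7,3,0,0,0,0,0],
    [8.7,3,0,0,0,0,0],
    [6.0,3,0,0,0,0,0],
    [6.0,2.5,0,0,0,0,0],
    [6.0,1.5,0,0,0,0,0],
    [6.0,1.0,0,0,0,0,0],
    [6.0,0.4,0,0,0,0,0],
    [6.0,0,0,0,0,0,0],
    [6.0,0,0,0,0,0,0],
  ],
)

```text
time: 5.6
eef_pos: [0.5482, -0.2058, 0.0495]
tool_rot: [[0.002, -0.995, -0.098], [-0.0, -0.098, 0.995], [-1.0, -0.002, -0.001]]
force: [-0.3, -0.1, -0.5]
gripper_width: 0.0606
```

```bash
python3 - <<'E'
from h import *
a=get_image('scene');b=get_image('top')
t=[cv2.resize(x,(400,300),interpolation=cv2.INTER_CUBIC) for x in(a[190:310,160:320],b[170:290,255:415])]
cv2.imwrite('pics/d.png',np.hstack(t));s=get_state();print(s['eef_pos'],s['force'],s['gripper_width'])
E
```

```text
[ 0.54828127 -0.20559981  0.04960023] [0.76179227 0.45866084 0.09513021] 0.06012579706795948
```

View pics/d.png

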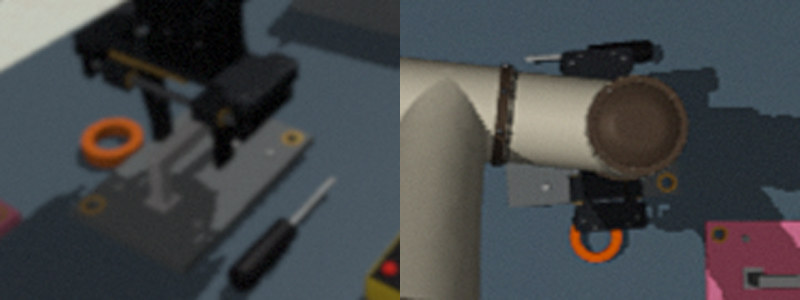

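The fingers straddle the bar on the grey plate: in the scene crop the legs are on either side at about (160,115) and (225,140). Now I'll close the gripper and lift.

Call:
move_arm(
  targets=[
    [4,0,0,0,0,0,0],
    [3,0,0,0,0,0,0],
    [2,0,0,0,0,0,0],
    [1,0,0,0,0,0,0],
    [0,0,0,0,0,0,0],
    [0,0,0,0,0,0,0],
    [0,0,0,0,0,0,0],
    [0,0,0,0,0,0,0],
    [0,0,0,0,0,0,0],
  ],
)

```text
time: 6.6
eef_pos: [0.5478, -0.2054, 0.0485]
tool_rot: [[0.0, -0.995, -0.098], [-0.0, -0.098, 0.995], [-1.0, -0.0, -0.0]]
force: [0.6, -0.4, -0.4]
gripper_width: 0.0136
```

Call:
move_arm(
  targets=[
    [0,-0.5,0,0,0,0,0],
    [0,-1,0,0,0,0,0],
    [0,-2,0,0,0,0,0],
    [0,-3,0,0,0,0,0],
    [0,-3,0,0,0,0,0],
    [0,-3,0,0,0,0,0],
    [0,-3,0,0,0,0,0],
    [0,-2,0,0,0,0,0],
    [0,-0.5,0,0,0,0,0],
    [0,0,0,0,0,0,0],
    [0,0,0,0,0,0,0],
    [0,0,0,0,0,0,0],
  ],
)

```text
time: 7.8
eef_pos: [0.5467, -0.2052, 0.2267]
tool_rot: [[-0.004, -0.995, -0.098], [0.001, -0.098, 0.995], [-1.0, 0.004, 0.001]]
force: [0.2, 0.5, -3.6]
gripper_width: 0.0138
```

Call:
move_arm(
  targets=[
    [0,0,0.092,1,0,0,0],
    [0,0,0.092,2.5,0,0,0],
    [0,0,0.092,4,0,0,0],
    [0,0,0.092,4,0,0,0],
    [0,0,0.092,4,0,0,0],
    [0,0,0.092,4,0,0,0],
    [0,0,0.092,4,0,0,0],
    [0,0,0.092,4,0,0,0],
    [0,0,0.092,4,0,0,0],
    [0,0,0.092,4,0,0,0],
    [0,0,0.092,3,0,0,0],
    [0,0,0.092,2.5,0,0,0],
    [0,0,0.092,1.53,0,0,0],
    [0,0,0.092,0.5,0,0,0],
    [0,0,0,0,-0.03,0,0],
    [0,0,0,0,-0.03,0,0],
    [0,0,0,0,-0.03,0,0],
    [0,0,0,0,-0.027,0,0],
    [0,0,0,0,0,0,0],
    [0,0,0,0,0,0,0],
  ],
)

```text
time: 9.8
eef_pos: [0.4926, 0.221, 0.2285]
tool_rot: [[-0.0, -0.977, -0.213], [-0.0, -0.213, 0.977], [-1.0, 0.0, -0.0]]
force: [-0.4, -0.1, -3.7]
gripper_width: 0.0138
```

```bash
python3 - <<'E'
from h import *
np.set_printoptions(precision=4,suppress=True)
im={c:np.mean([get_image(c).astype(float) for _ in range(4)],0).astype(np.uint8) for c in('scene','top')}
for c in im: cv2.imwrite(f'pics/avg2_{c}.png',im[c])
s=get_state();print(s['time'],s['eef_pos'],s['tool_rot'],s['force'])
e=s['eef_pos'];
for c in im:print(c,proj(c,[.4925,.222,.18]))
t=[cv2.resize(im[c][r-65:r+65,q-65:q+65],(400,400),interpolation=cv2.INTER_CUBIC) for c,r,q in(('scene',125,320),('top',245,175))]
cv2.imwrite('pics/e.png',np.hstack(t))
for n in('hole_wide','hole_narrow','post_thick_tip','post_thin_tip'):
    for c in im:print(n,c,[(np.round(r['location'],1).tolist(),round(r['conf'],2)) for r in place_of(n,c)[:2]])
E
```

```text
10.2 [0.4926 0.2216 0.2286] [[ 0.     -0.9769 -0.2136]
 [ 0.     -0.2136  0.9769]
 [-1.     -0.      0.    ]] [-0.2877 -0.0219 -4.3056]
scene [128.1208 324.2708]
top [243.1466 170.1354]
hole_wide scene [([130.9, 295.5], 0.83), ([306.8, 57.4], 0.72)]
hole_wide top [([256.2, 202.0], 0.97), ([294.8, 442.6], 0.92)]
hole_narrow scene [([274.5, 161.8], 0.75), ([110.4, 350.7], 0.7)]
hole_narrow top [([264.7, 381.2], 0.59)]
post_thick_tip scene [([149.9, 299.1], 0.72), ([285.5, 274.7], 0.32)]
post_thick_tip top [([255.3, 209.8], 0.59)]
post_thin_tip scene [([132.2, 347.9], 0.68)]
post_thin_tip top [([256.3, 207.7], 0.54)]
```

View pics/e.png

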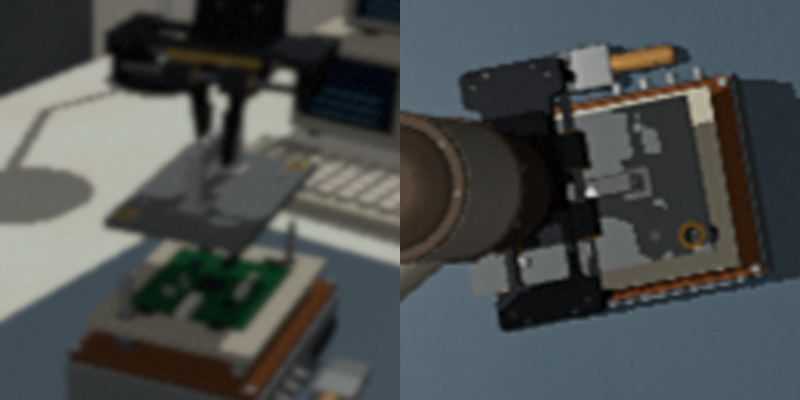

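The scene crop shows the plate hanging level above the nest. Its rings are at crop (128,213) for wide and (297,163) for narrow, with the thick post at (127,290) and the thin post at (290,240) below them. In the top crop only the wide ring shows, at (692,235). I'll now measure ring against post in the same camera, which cancels the calibration error.

```bash
python3 - <<'E'
from fit import *
np.set_printoptions(precision=4,suppress=True)
s2=cv2.imread('pics/avg2_scene.png');t2=cv2.imread('pics/avg2_top.png')
# crop px -> raw : /400*130
def raw(r0,c0,x,y):return (r0+(y+.5)*130/400-.5,c0+(x+.5)*130/400-.5)
ss=[raw(60,255,128,213),raw(60,255,297,163)];ts=[raw(180,110,292,235)]
z=.2286+.0185-.045
W,N=(-.05,-.085),(.05,.085)
rs=rings(s2,ss);rt=rings(t2,ts)
c,s=np.cos(.2152),np.sin(.2152);e=np.array([.4926,.2216])
R=np.array([[c,-s],[s,c]])
for cam,rc,l in(('scene',rs[0],W),('scene',rs[1],N),('top',rt[0],W)):
    P=e+R@l;print(cam,l,'seen-expected px',np.array(rc)-proj(cam,[*P,z]),'m',at_z(cam,rc,z)[:2]-P)
p,er=fit([('scene',rs[0],W,z,1),('scene',rs[1],N,z,1)],[.49,.22,.2]);print('scene fit',p)
# zoomed post tiles
s1=cv2.imread('pics/avg_scene.png');t1=cv2.imread('pics/avg_top.png')
T=[]
for im,r,q in((t1,256,208),(t1,232,138),(s1,155,296),(s1,138,350)):
    x=cv2.resize(im[r-20:r+20,q-20:q+20],(400,300) if 0 else (400,400),interpolation=cv2.INTER_CUBIC)
    x=cv2.convertScaleAbs(x,alpha=1.5);T.append(cv2.resize(x,(300,300)))
    print(r-20,q-20)
cv2.imwrite('pics/f.png',np.vstack([np.hstack(T[:2]),np.hstack(T[2:])]))
E
```

```text
ring (129.23983097076416, 295.909707069397) [129.2857 296.0714] 2.529135227203369 6.362913608551025 14Traceback (most recent call last):
  File "<stdin>", line 9, in <module>
  File "fit.py", line 10, in rings
    (x,y),(a,b),ang=cv2.fitEllipse(cv2.convexHull(p));cen=p.reshape(-1,2).mean(0)
                    ~~~~~~~~~~~~~~^^^^^^^^^^^^^^^^^^^
cv2.error: OpenCV(4.12.0) /io/opencv/modules/imgproc/src/shapedescr.cpp:361: error: (-201:Incorrect size of input array) There should be at least 5 points to fit the ellipse in function 'fitEllipseNoDirect'
```

```bash
sed -i 's/def rings(img,seeds,w=9)/def rings(img,seeds,w=9,sat=90)/; s/hsv\[...,1\]>90)).as/hsv[...,1]>sat)).as/' fit.py
python3 - <<'E'
from fit import *
np.set_printoptions(precision=4,suppress=True)
s2=cv2.imread('pics/avg2_scene.png');t2=cv2.imread('pics/avg2_top.png')
def raw(r0,c0,x,y):return (r0+(y+.5)*130/400-.5,c0+(x+.5)*130/400-.5)
ss=[raw(60,255,128,213),raw(60,255,297,163)];ts=[raw(180,110,292,235)]
z=.2286+.0185-.045
W,N=(-.05,-.085),(.05,.085)
rs=rings(s2,ss,5,50);rt=rings(t2,ts,7,70)
c,s=np.cos(.2152),np.sin(.2152);e=np.array([.4926,.2216])
R=np.array([[c,-s],[s,c]])
for cam,rc,l in(('scene',rs[0],W),('scene',rs[1],N),('top',rt[0],W)):
    P=e+R@l;print(cam,l,'seen-expected px',np.array(rc)-proj(cam,[*P,z]),'m',at_z(cam,rc,z)[:2]-P)
p,er=fit([('scene',rs[0],W,z,1),('scene',rs[1],N,z,1)],[.49,.22,.2]);print('scene fit',p)
s1=cv2.imread('pics/avg_scene.png');t1=cv2.imread('pics/avg_top.png')
T=[]
for im,r,q in((t1,256,208),(t1,232,138),(s1,155,296),(s1,138,350)):
    T.append(cv2.convertScaleAbs(cv2.resize(im[r-20:r+20,q-20:q+20],(300,300),interpolation=cv2.INTER_CUBIC),alpha=1.5))
cv2.imwrite('pics/f.png',np.vstack([np.hstack(T[:2]),np.hstack(T[2:])]))
E
```

```text
ring (129.24259614944458, 295.7279224395752) [129.1515 295.7273] 4.761326313018799 7.48928165435791 33
ring (112.97698450088501, 351.0248155593872) [112.8261 351.1304] 4.372775077819824 6.798339366912842 23
ring (255.79075002670288, 204.31768703460693) [255.8214 204.2321] 8.975936889648438 9.377098083496094 56
scene (-0.05, -0.085) seen-expected px [ 0.1964 -0.0282] m [ 0.0007 -0.0011]
scene (0.05, 0.085) seen-expected px [-0.2137 -0.1912] m [-0.0013  0.0011]
top (-0.05, -0.085) seen-expected px [-0.3183 -0.0956] m [0.0008 0.0003]
scene fit [0.4924 0.2214 0.2221]
```

View pics/f.png

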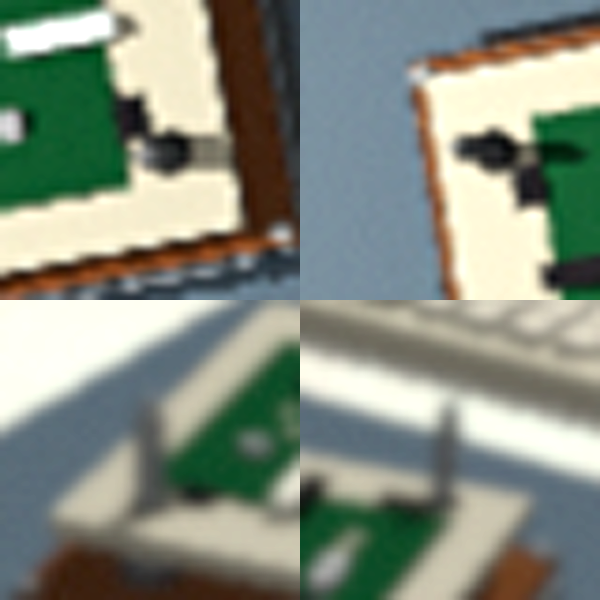

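```bash
python3 - <<'E'
from fit import *
np.set_printoptions(precision=4,suppress=True)
W,N=(-.05,-.085),(.05,.085)
ps=[('scene',(148.0,295.6),W,.146,1),('scene',(131.3,349.8),N,.146,1)];pt=[('top',(255.8,207.3),W,.146,1),('top',(231.3,139.2),N,.146,1)]
C=[(-.06,.07),(.06,.07),(.06,-.07),(-.06,-.07)]
t=cv2.imread('pics/avg_top.png');s=cv2.imread('pics/avg_scene.png')
qt=[(269,156),(228,149),(218,198),(260,205)];qs=[(140,315),(147,349),(167,333),(159,296)]
bt=[('top',q,l,.102,1) for q,l in zip(qt,C)];bs=[('scene',q,l,.102,1) for q,l in zip(qs,C)]
# nest outline in top (pale): min area rect, height free
hsv=cv2.cvtColor(t,cv2.COLOR_BGR2HSV)
m=np.zeros(t.shape[:2],np.uint8);m[190:290,110:240]=((hsv[...,2]>140)&(hsv[...,1]<90))[190:290,110:240]
m=cv2.morphologyEx(m,cv2.MORPH_OPEN,np.ones((3,3),np.uint8))
n,l,st,ce=cv2.connectedComponentsWithStats(m);k=1+st[1:,4].argmax()
q=cv2.convexHull(cv2.findNonZero((l==k).astype(np.uint8)));mr=cv2.minAreaRect(q);print('nest',mr,at_z('top',mr[0][::-1],.1))
for nm,o in(('posts s',ps),('posts t',pt),('posts',ps+pt),('board t',bt),('board s',bs),('all',ps+pt+bt+bs)):
    p,e=fit(o,[.49,.22,.2]);print(nm,p,np.abs(e).max())
    if len(o)<5:print(e.tolist())
E
```

```text
nest ((177.7972869873047, 250.78378295898438), (46.5249137878418, 76.60993194580078), 80.53767395019531) [0.4723 0.2211 0.1   ]
posts s [0.4932 0.2209 0.2103] 0.012728731720756059
[[0.00938303347351166, -0.006072771420008394], [-0.012728731720756059, 0.006511899186591563]]
posts t [0.4919 0.2231 0.2147] 0.5018996317205904
[[0.16315178174596667, 0.4936995104521884], [-0.17174490769406248, -0.5018996317205904]]
posts [0.492  0.2227 0.2132] 0.6261899921602776
[[-0.2962355793980862, 0.11204402308038652], [-0.33926452583273203, -0.08168736817799527], [0.15512112009565726, 0.6261899921602776], [-0.28300273812439514, -0.3319640692282064]]
board t [0.4917 0.2237 0.2129] 1.0362236256094093
[[1.0362236256094093, -0.3207069753995597], [-0.8905585884745904, -0.444423295473257], [-0.4942036586647589, 0.13169410994578357], [0.38889730080774143, 0.6992797441413359]]
board s [0.4924 0.2235 0.1936] 1.6355347544176766
[[-0.2866365800560402, -0.7513025010603087], [0.11049942738986829, 1.6355347544176766], [0.339979342484213, 0.5943685153730485], [-0.5166466993824201, -1.3249011275934208]]
all [0.4919 0.2233 0.2103] 1.369937915723085
```

The estimates agree within about 1 mm: fixture at (0.492, 0.2228), yaw 0.213. I'll correct by 1.2 mm and lower to just above the post tips.

Call:
move_arm(
  targets=[
    [0,0.5,0,0.12,0.002,0,0],
    [0,1,0,0,0,0,0],
    [0,1,0,0,0,0,0],
    [0,1,0,0,0,0,0],
    [0,0.5,0,0,0,0,0],
    [0,0.2,0,0,0,0,0],
    [0,0,0,0,0,0,0],
    [0,0,0,0,0,0,0],
    [0,0,0,0,0,0,0],
  ],
)

```text
time: 11.5
eef_pos: [0.4926, 0.2229, 0.187]
tool_rot: [[0.001, -0.977, -0.212], [0.001, -0.212, 0.977], [-1.0, -0.001, 0.0]]
force: [-0.2, -0.6, -3.3]
gripper_width: 0.0137
```

```bash
python3 - <<'E'
from h import *
np.set_printoptions(precision=4,suppress=True)
im={c:np.mean([get_image(c).astype(float) for _ in range(4)],0).astype(np.uint8) for c in('scene','top')}
s=get_state();print(s['time'],s['eef_pos'],s['tool_rot'][:,1],s['force'],s['torque'])
t=[cv2.convertScaleAbs(cv2.resize(im[c][r-25:r+25,q-33:q+34],(400,300),interpolation=cv2.INTER_CUBIC),alpha=1.6) for c,r,q in(('scene',145,310),('scene',130,345),('top',255,195))]
cv2.imwrite('pics/g.png',np.vstack([np.hstack(t[:2]),np.hstack([t[2],0*t[2]])]))
E
```

```text
11.9 [0.4924 0.2227 0.1867] [-0.9773 -0.2117 -0.0002] [-0.2703  0.913  -3.8454] [-0.0324  0.158   0.035 ]
```

View pics/g.png

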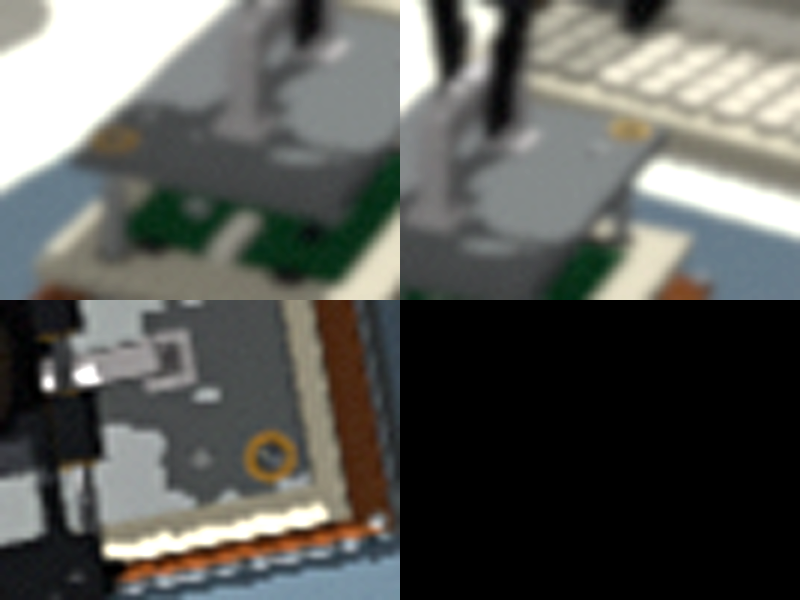

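The posts stand under the rings. Thick: ring at crop x 116, post at 118. Thin: ring at 630, post at 626. In the top view the bright post tip shows in the ring's middle at (271,457). I'll go down slowly over the tips.

Call:
move_arm(
  targets=[
    [0,0.2,0,0,0,0,0],
    [0,0.2,0,0,0,0,0],
    [0,0.2,0,0,0,0,0],
    [0,0.2,0,0,0,0,0],
    [0,0.2,0,0,0,0,0],
    [0,0,0,0,0,0,0],
    [0,0,0,0,0,0,0],
  ],
)

```text
time: 12.6
eef_pos: [0.4923, 0.2227, 0.1764]
tool_rot: [[-0.0, -0.977, -0.212], [-0.0, -0.212, 0.977], [-1.0, 0.0, 0.0]]
force: [-0.4, -0.4, -4.2]
gripper_width: 0.0134
```

Call:
move_arm(
  targets=[
    [0,0.15,0,0,0,0,0],
    [0,0.15,0,0,0,0,0],
    [0,0.15,0,0,0,0,0],
    [0,0.15,0,0,0,0,0],
    [0,0,0,0,0,0,0],
    [0,0,0,0,0,0,0],
  ],
)

```text
time: 13.2
eef_pos: [0.4922, 0.2232, 0.1705]
tool_rot: [[0.0, -0.977, -0.212], [0.001, -0.212, 0.977], [-1.0, -0.0, 0.001]]
force: [-3.0, 4.1, -2.1]
gripper_width: 0.0136
```

Call:
move_arm(
  targets=[
    [0,0,0.03,0.06,0,0,0],
    [0,0,0,0,0,0,0],
    [0,0,0,0,0,0,0],
    [0,0,0,0,0,0,0],
  ],
)

```text
time: 13.6
eef_pos: [0.492, 0.2233, 0.1705]
tool_rot: [[0.0, -0.977, -0.212], [0.0, -0.212, 0.977], [-1.0, -0.0, 0.0]]
force: [-2.0, 3.5, -3.2]
gripper_width: 0.0138
```

```bash
python3 - <<'E'
from h import *
np.set_printoptions(precision=4,suppress=True)
s=get_state();print(s['time'],s['eef_pos'],s['tool_rot'][:,1],s['force'],s['torque'])
E
```

```text
13.6 [0.492  0.2233 0.1705] [-0.9773 -0.2117 -0.0002] [-2.0294  3.4874 -3.1674] [ 1.2348  0.596  -0.076 ]
```

Call:
move_arm(
  targets=[
    [0,0,0.02,0.08,0,0,0],
    [0,0,0,0,0,0,0],
    [0,0,0,0,0,0,0],
    [0,0,0,0,0,0,0],
  ],
)

```text
time: 14.0
eef_pos: [0.4916, 0.2236, 0.1704]
tool_rot: [[-0.0, -0.977, -0.212], [-0.001, -0.212, 0.977], [-1.0, 0.0, -0.001]]
force: [-0.4, 1.6, -4.3]
gripper_width: 0.0136
```

Call:
move_arm(
  targets=[
    [0,0.1,0,0.06,0,0,0],
    [0,0.15,0,0,0,0,0],
    [0,0.15,0,0,0,0,0],
    [0,0.15,0,0,0,0,0],
    [0,0.15,0,0,0,0,0],
    [0,0.15,0,0,0,0,0],
    [0,0,0,0,0,0,0],
    [0,0,0,0,0,0,0],
    [0,0,0,0,0,0,0],
  ],
)

```text
time: 14.9
eef_pos: [0.4915, 0.2246, 0.1621]
tool_rot: [[0.0, -0.977, -0.212], [0.0, -0.212, 0.977], [-1.0, -0.0, 0.0]]
force: [-0.0, -0.1, -4.7]
gripper_width: 0.0138
```

Call:
move_arm(
  targets=[
    [0,0.15,0,0,0,0,0],
    [0,0.15,0,0,0,0,0],
    [0,0.15,0,0,0,0,0],
    [0,0.15,0,0,0,0,0],
    [0,0.15,0,0,0,0,0],
    [0,0.1,0,0,0,0,0],
    [0,0,0,0,0,0,0],
    [0,0,0,0,0,0,0],
    [0,0,0,0,0,0,0],
  ],
)

```text
time: 15.8
eef_pos: [0.4915, 0.2246, 0.1537]
tool_rot: [[0.0, -0.977, -0.212], [0.0, -0.212, 0.977], [-1.0, -0.0, 0.0]]
force: [-0.2, -0.0, -4.4]
gripper_width: 0.0136
```

Call:
move_arm(
  targets=[
    [0,0.1,0,0,0,0,0],
    [0,0.1,0,0,0,0,0],
    [0,0.05,0,0,0,0,0],
    [0,0,0,0,0,0,0],
    [0,0,0,0,0,0,0],
    [0,0,0,0,0,0,0],
  ],
)

```text
time: 16.4
eef_pos: [0.4914, 0.2246, 0.1511]
tool_rot: [[0.0, -0.977, -0.212], [0.0, -0.212, 0.977], [-1.0, -0.0, 0.0]]
force: [-0.1, 0.5, -4.0]
gripper_width: 0.0137
```

Call:
move_arm(
  targets=[
    [0,0.05,0,0,0,0,0],
    [0,0.05,0,0,0,0,0],
    [0,0.05,0,0,0,0,0],
    [0,0,0,0,0,0,0],
    [0,0,0,0,0,0,0],
    [0,0,0,0,0,0,0],
  ],
)

```text
time: 17.0
eef_pos: [0.4915, 0.2246, 0.1502]
tool_rot: [[0.001, -0.977, -0.212], [0.0, -0.212, 0.977], [-1.0, -0.001, 0.0]]
force: [-3.2, 0.1, 4.8]
gripper_width: 0.0135
```

Call:
move_arm(
  targets=[
    [0,0.05,0,0,0,0,0],
    [0,0.1,0,0,0,0,0],
    [0,0.1,0,0,0,0,0],
    [0,0.05,0,0,0,0,0],
    [0,0,0,0,0,0,0],
    [0,0,0,0,0,0,0],
    [0,0,0,0,0,0,0],
  ],
)

```text
time: 17.7
eef_pos: [0.4916, 0.2246, 0.1474]
tool_rot: [[0.001, -0.977, -0.212], [0.0, -0.212, 0.977], [-1.0, -0.001, -0.0]]
force: [-3.1, -1.4, 7.8]
gripper_width: 0.0135
```

Call:
move_arm(
  targets=[
    [0,0.08,0,0,0,0,0],
    [0,0.1,0,0,0,0,0],
    [0,0.08,0,0,0,0,0],
    [0,0,0,0,0,0,0],
    [0,0,0,0,0,0,0],
    [0,0,0,0,0,0,0],
    [0,0,0,0,0,0,0],
  ],
)

```text
time: 18.4
eef_pos: [0.4916, 0.2246, 0.1453]
tool_rot: [[0.001, -0.977, -0.212], [0.0, -0.212, 0.977], [-1.0, -0.001, -0.0]]
force: [-5.4, -1.7, 10.6]
gripper_width: 0.0135
```

```bash
python3 - <<'E'
from fit import *
np.set_printoptions(precision=4,suppress=True)
im={c:np.mean([get_image(c).astype(float) for _ in range(6)],0).astype(np.uint8) for c in('scene','top')}
F=[]
for _ in range(5):
    get_image('top');F.append(get_state()['force'])
s=get_state();print(s['time'],s['eef_pos'],s['tool_rot'],np.mean(F,0),s['torque'])
e=s['eef_pos'];z=e[2]+.0185-.045;th=np.arctan2(-s['tool_rot'][1,1],-s['tool_rot'][0,1])
c,q=np.cos(th),np.sin(th);R=np.array([[c,-q],[q,c]])
for cam,l,n in(('scene',(-.05,-.085),'W'),('scene',(.05,.085),'N'),('top',(-.05,-.085),'W')):
    P=[*(e[:2]+R@l),z];px=proj(cam,P)
    try:
        r=rings(im[cam],[px],6,50)[0];print(cam,n,np.array(r)-px)
    except Exception as x:print(cam,n,'no ring',px)
t=[cv2.convertScaleAbs(cv2.resize(im[c][r-40:r+40,q-40:q+40],(400,400),interpolation=cv2.INTER_CUBIC),alpha=1.5) for c,r,q in(('scene',150,322),('top',250,185))]
cv2.imwrite('pics/k.png',np.hstack(t))
E
```

```text
19.25 [0.4916 0.2246 0.1453] [[ 0.0009 -0.9772 -0.2122]
 [ 0.0001 -0.2122  0.9772]
 [-1.     -0.0009 -0.0001]] [-5.1857 -0.9522  9.702 ] [-0.2726  1.6239 -0.012 ]
ring (156.64587259292603, 295.92659187316895) [156.8571 295.9524] 3.6034727096557617 7.566537380218506 21
scene W [ 0.4626 -0.0311]
ring (139.23404264450073, 348.8085107803345) [139.1053 348.8421] 3.762005090713501 6.652491569519043 19
scene N [ 0.1861 -0.3533]
ring (255.80481338500977, 208.9069595336914) [255.7885 208.9808] 8.51031494140625 8.832403182983398 52
top W [-0.089 -0.12 ]
```

View pics/k.png

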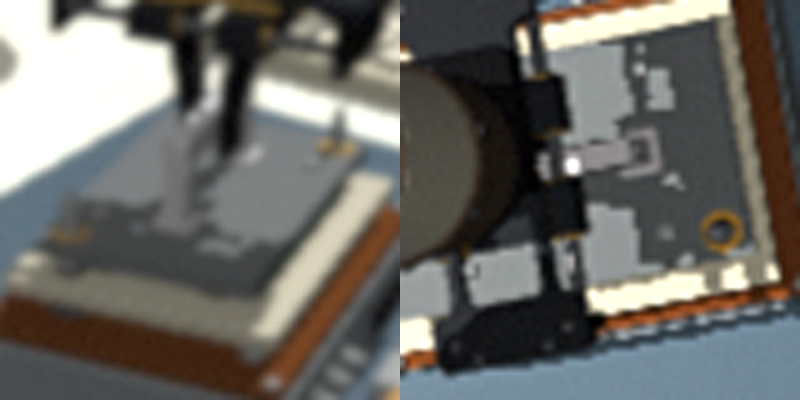

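Both posts come through the holes: the thick one shows in the ring at top crop (720,232), and the thin one stands proud at scene crop (338,130). The plate lies on the nest. Depth is about 5.2 mm by height and about 5.6 mm by force. I'll relieve the roughly 5 N side load and go a little deeper.

Call:
move_arm(
  targets=[
    [0,0.03,0.04,0,0,0,0],
    [0,0.03,0.02,0,0,0,0],
    [0,0,0,0,0,0,0],
    [0,0,0,0,0,0,0],
    [0,0,0,0,0,0,0],
    [0,0,0,0,0,0,0],
  ],
)

```text
time: 19.85
eef_pos: [0.4916, 0.2246, 0.145]
tool_rot: [[0.002, -0.977, -0.212], [0.001, -0.212, 0.977], [-1.0, -0.002, 0.0]]
force: [-4.4, -1.1, 10.6]
gripper_width: 0.0135
```

```bash
python3 - <<'E'
from fit import *
np.set_printoptions(precision=4,suppress=True)
F=[];P=[]
for _ in range(8):
    get_image('scene');s=get_state();F.append(s['force']);P.append(s['eef_pos'])
print(s['time'],np.mean(P,0),np.mean(F,0),s['torque'],s['gripper_width'],s['tool_rot'][2])
E
```

```text
20.25 [0.4916 0.2246 0.145 ] [-4.2633 -1.4171 10.3246] [-0.4087  1.4229 -0.0828] 0.013378447301520146 [-1.     -0.0023  0.0001]
```

```bash
python3 - <<'E'
from bench import *
print(sign_off())
s=get_state();print(s['time'],s['eef_pos'],s['force'])
E
```

```text
the job is handed in; nothing more can be done
None
the job is handed in; nothing more can be done
```

The job is handed in: I picked up the grey plate by its handle, lowered it over both posts and am still holding it pressed down, at about 20 s of the 51 s allowed. `sign_off` gives no verdict, so whether it passed is unconfirmed.

**Depth:** the nest depth was not read directly.
- The tool height puts it at about 5.5 mm, or 5.2–6.1 mm given how precisely I know where the rods first touched.
- The push of about 10.3 N suggests about 6.1 mm. These estimates differ by about half a millimetre, and all lie inside the 4.5–7.5 mm window.

**Position:** in the last pictures, taken before the final 0.6 mm step, the thick post showed in its ring and the thin one stood proud of its hole. The rings lay within 0.5 pixel of where the tool pose put them. The tool was vertical to about 0.1°.

**Still off:** about 4.5 N of side load against the posts remained after one attempt to relieve it. Some of the measured push may therefore be friction.

**Other objects:** I did not re-measure the bystanders at the end. No contact with them was seen, and the plate was carried across well above them.

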